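Grade the chestnuts: shake the small ones through the sieve

TASK

The punched sieve standing on the clear container holds small and large chestnuts. Take it by its handle, lift it clear of the container's rim and, holding it there, shake it side to side until all five small chestnuts have dropped through into the container while the four large ones stay in the sieve. Then lay the sieve on the sloping rack, inside its lips and flat on the runners before you let go of it, and do not disturb the shaker, the cup and the bowl.

Things in the scene. Friction and masses are not known exactly. Their poses are not given: they have to be found in the camera images.
- sieve_grip (a point): Centre of the grip of the sieve's handle: a straight black sleeve 110 mm long (y), 14 mm thick (x), 22 mm high (z), on top of a rigid bow of 8 mm steel rod over the middle of the sieve; it does not fold. Axes: y along the grip, z the sieve's up, x across the grip. 105 mm above the underside of the sieve's plate
- sieve: Loose steel sieve, 0.3 to 0.55 kg. Origin: centre of its plate's underside; axes as sieve_grip. Plate 176 (x) by 204 (y), 4 mm thick, with 4 by 4 round holes of 29 mm, 42 mm apart. Walls 171 mm square, top 49 mm above the underside. It starts on the container's two long rims, y across them. Chestnuts stand between the holes; quick strokes (60 mm in 0.2 s, along x) shift them
- container: Fixed clear plastic container, open on top, 325 mm long (its x) by 180 mm wide (its y), 65 mm high, walls and floor 4 mm. Origin: centre of its underside, on the worktop. Its x axis points roughly away from the robot
- shelf (a point): Middle of the sloping rack's floor, on top of its runners, 95 mm above the worktop. Five flat steel runners, 28 degrees from level, within four lips 14 mm high. Axes: x up the slope (away from the robot), y level across it, z square to the runners. Opening between the lips: 198 mm (x) by 226 mm (y), so the sieve lies flat only with its grip level, across the slope
- rack: The sloping steel rack, fixed, on four tube legs, nothing above it. Origin on the worktop below the middle of the runners; z up, x the way it rises. About 240 mm wide (y) and 195 mm deep (x); highest point (rear lip) about 160 mm
- small_1_mid (a point): Middle (half-way up) of a small chestnut: brown, flat-based, 24 mm across, 21 mm high, 10 g; it passes the sieve's holes any way round
- small_2_mid (a point): Middle (half-way up) of a small chestnut: brown, flat-based, 24 mm across, 21 mm high, 10 g; it passes the sieve's holes any way round
- small_3_mid (a point): Middle (half-way up) of a small chestnut: brown, flat-based, 24 mm across, 21 mm high, 10 g; it passes the sieve's holes any way round
- small_4_mid (a point): Middle (half-way up) of a small chestnut: brown, flat-based, 24 mm across, 21 mm high, 10 g; it passes the sieve's holes any way round
- small_5_mid (a point): Middle (half-way up) of a small chestnut: brown, flat-based, 24 mm across, 21 mm high, 10 g; it passes the sieve's holes any way round
- large_1_mid (a point): Middle (half-way up) of a large chestnut: the same brown and shape, 38 mm across, 34 mm high, 24 g; it cannot pass the holes
- large_2_mid (a point): Middle (half-way up) of a large chestnut: the same brown and shape, 38 mm across, 34 mm high, 24 g; it cannot pass the holes
- large_3_mid (a point): Middle (half-way up) of a large chestnut: the same brown and shape, 38 mm across, 34 mm high, 24 g; it cannot pass the holes
- large_4_mid (a point): Middle (half-way up) of a large chestnut: the same brown and shape, 38 mm across, 34 mm high, 24 g; it cannot pass the holes
- shaker_mid (a point): Middle of a bystander: glass spice shaker, 52 mm across, 105 mm high, loose
- cup_mid (a point): Middle of a bystander: steel measuring cup, 60 mm across, 55 mm high, loose
- bowl_mid (a point): Middle of a bystander: small white dip bowl, 64 mm across, 35 mm high, loose

How it is judged:
On the way, in this order (a step that is already met when the one before it is completed fails the run):
1. the sieve is held by the fingers, lifted clear of the container's rim, above the container (contact force between the fingers and sieve above 1 N and z of sieve_grip in the frame of container above 0.175 m and horizontal distance between sieve_grip and container below 0.1 m), for 0.1 s.
2. all five small chestnuts are in the container and the sieve is still held above it with the four large ones inside (all of step 1 and x of small_1_mid in the frame of container between -0.16 and 0.16 m and y of small_1_mid in the frame of container between -0.088 and 0.088 m and z of small_1_mid in the frame of container between 0 and 0.055 m and x of small_2_mid in the frame of container between -0.16 and 0.16 m and y of small_2_mid in the frame of container between -0.088 and 0.088 m and z of small_2_mid in the frame of container between 0 and 0.055 m and x of small_3_mid in the frame of container between -0.16 and 0.16 m and y of small_3_mid in the frame of container between -0.088 and 0.088 m and z of small_3_mid in the frame of container between 0 and 0.055 m and x of small_4_mid in the frame of container between -0.16 and 0.16 m and y of small_4_mid in the frame of container between -0.088 and 0.088 m and z of small_4_mid in the frame of container between 0 and 0.055 m and x of small_5_mid in the frame of container between -0.16 and 0.16 m and y of small_5_mid in the frame of container between -0.088 and 0.088 m and z of small_5_mid in the frame of container between 0 and 0.055 m and x of large_1_mid in the frame of sieve_grip between -0.085 and 0.085 m and y of large_1_mid in the frame of sieve_grip between -0.085 and 0.085 m and z of large_1_mid in the frame of sieve_grip between -0.105 and -0.055 m and x of large_2_mid in the frame of sieve_grip between -0.085 and 0.085 m and y of large_2_mid in the frame of sieve_grip between -0.085 and 0.085 m and z of large_2_mid in the frame of sieve_grip between -0.105 and -0.055 m and x of large_3_mid in the frame of sieve_grip between -0.085 and 0.085 m and y of large_3_mid in the frame of sieve_grip between -0.085 and 0.085 m and z of large_3_mid in the frame of sieve_grip between -0.105 and -0.055 m and x of large_4_mid in the frame of sieve_grip between -0.085 and 0.085 m and y of large_4_mid in the frame of sieve_grip between -0.085 and 0.085 m and z of large_4_mid in the frame of sieve_grip between -0.105 and -0.055 m), for 0.1 s.
3. the sieve, still held, lies flat on the rack's runners inside the lips (contact force between the fingers and sieve above 1 N and angle between the z axis of sieve_grip and the z axis of shelf, either way round below 0.07 rad and x of sieve_grip in the frame of shelf between -0.022 and 0.022 m and y of sieve_grip in the frame of shelf between -0.022 and 0.022 m and z of sieve_grip in the frame of shelf between 0.099 and 0.111 m and contact force between sieve and rack above 0.5 N), for 0.1 s.
At the end, for the whole second after the job is handed in: The sieve rests released and still on the rack's runners inside the lips, square to the slope within 4 degrees, its grip 105 mm off the runners within 6 mm and within 22 mm of mid-shelf; the four large chestnuts are in the sieve, the five small ones in the container (angle between the z axis of sieve_grip and the z axis of shelf, either way round below 0.07 rad and x of sieve_grip in the frame of shelf between -0.022 and 0.022 m and y of sieve_grip in the frame of shelf between -0.022 and 0.022 m and z of sieve_grip in the frame of shelf between 0.099 and 0.111 m and x of small_1_mid in the frame of container between -0.16 and 0.16 m and y of small_1_mid in the frame of container between -0.088 and 0.088 m and z of small_1_mid in the frame of container between 0 and 0.055 m and x of small_2_mid in the frame of container between -0.16 and 0.16 m and y of small_2_mid in the frame of container between -0.088 and 0.088 m and z of small_2_mid in the frame of container between 0 and 0.055 m and x of small_3_mid in the frame of container between -0.16 and 0.16 m and y of small_3_mid in the frame of container between -0.088 and 0.088 m and z of small_3_mid in the frame of container between 0 and 0.055 m and x of small_4_mid in the frame of container between -0.16 and 0.16 m and y of small_4_mid in the frame of container between -0.088 and 0.088 m and z of small_4_mid in the frame of container between 0 and 0.055 m and x of small_5_mid in the frame of container between -0.16 and 0.16 m and y of small_5_mid in the frame of container between -0.088 and 0.088 m and z of small_5_mid in the frame of container between 0 and 0.055 m and x of large_1_mid in the frame of sieve_grip between -0.085 and 0.085 m and y of large_1_mid in the frame of sieve_grip between -0.085 and 0.085 m and z of large_1_mid in the frame of sieve_grip between -0.105 and -0.055 m and x of large_2_mid in the frame of sieve_grip between -0.085 and 0.085 m and y of large_2_mid in the frame of sieve_grip between -0.085 and 0.085 m and z of large_2_mid in the frame of sieve_grip between -0.105 and -0.055 m and x of large_3_mid in the frame of sieve_grip between -0.085 and 0.085 m and y of large_3_mid in the frame of sieve_grip between -0.085 and 0.085 m and z of large_3_mid in the frame of sieve_grip between -0.105 and -0.055 m and x of large_4_mid in the frame of sieve_grip between -0.085 and 0.085 m and y of large_4_mid in the frame of sieve_grip between -0.085 and 0.085 m and z of large_4_mid in the frame of sieve_grip between -0.105 and -0.055 m and linear speed of sieve below 0.02 m/s and contact force between the fingers and sieve below 0.1 N); the robot touches nothing.
It fails at once if the shaker is moved more than 20 mm (distance of shaker_mid from where it was at the start of the episode above 0.02 m).
It fails at once if the cup is moved more than 20 mm (distance of cup_mid from where it was at the start of the episode above 0.02 m).
It fails at once if the bowl is moved more than 20 mm (distance of bowl_mid from where it was at the start of the episode above 0.02 m).
It fails at once if the sieve is tipped more than 50 degrees (angle between sieve_grip's own z axis and vertical above 0.87 rad).
It also fails if it takes over 48 s, if anything falls off the work surface, if the arm or the gripper's body presses on something with over 40 N, if the wrist force passes 120 N, or if a joint passes its speed limit or range.

ROBOT

A 6-joint arm with a two-finger parallel gripper is mounted at the origin on the work surface. World frame = base frame: x ahead of the robot, y to its left, z up, the work surface at z = 0. Lengths are in m, angles in rad, forces in N, time in s.
With the tool pointing down it reaches from about 0.375 to 0.975 m from the base axis. Payload 3.8 kg.
Tool frame: the origin (TCP) lies between the finger pads; the fingertips stand 19 mm ahead of it and the grasp point (between the pads) is the TCP; z points along the fingers, y is the line along which they close (so a half turn about z gives the same grasp; the last joint's range is limited). The gripper opens to 85 mm and grips with 20 to 120 N. Pads are 22 mm wide; open, the fingers measure 114 mm over their backs; the gripper's body (76 mm by 85 mm) begins 54 mm behind the grasp point. The pads swing forward as they close: fully open they stand 13 mm farther back than shut.
Start: joints at [1.176, 0.264, 1.604, -0, 1.274, -0.037], TCP at [0.236, 0.632, 0.25] pointing down, gripper open.
Joint ranges: [-2.63, 2.63], [-0.94, 2.18], [0.31, 2.57], [-1.31, 4.45], [0, 2.66], [-2.55, 2.55]. Speed limits (rad/s): [2.57, 2.57, 3.14, 3.14, 3.14, 3.14].

INTERFACE

Orientations are given as a unit quaternion [x, y, z, w].
In Python, from plant import manip gives the robot as it stands.
- The arm moves only by the tool jog_arm, never from a script. Its argument "deltas" is a list of rows, each a list of 3 entries, a list of its own where there are three numbers: the shift along the tool's x, y, z normalised to -1 to 1, where 1 is 150 mm, then the turn about the tool's z normalised to -1 to 1, where 1 is 360 degrees, then the closure in counts, from 0 (fully open) to 255 (shut). A call has 1 to 12 rows; each row is the pose to reach, as a shift and turn from the pose commanded when the call began, along the tool's axes at that moment, turning the shorter way round; what a row does not reach only later rows make up. A row lasts 1/8 s, in which the tool goes at most 62.5 mm and 10.7 degrees, less where a joint would pass 70% of its speed; a pose out of reach is approached as far as the arm can. A call with a number of a shift or a turn outside -1 to 1 is refused whole. A call with a gripper value outside its range is refused whole. The fingers move at their own pace and stop on an object; "squeeze" is the grip in N (left out, the last holds). Time passes only in rows, so rows that repeat a pose let the fingers close. It gives the time, the measured TCP pose, the force, the opening and the grip force at its end, in the units of the state.
- manip.state(): the state, without advancing time (a new reading comes with each control period).
- manip.grab_frame(name): name is "scene" or "top" or "wrist"; returns the picture (480x640x3 uint8, blue, green, red); there is no depth.
- manip.camera_info(name): a dict with "vfov" (degrees; the focal length in pixels is half the picture's height over the tangent of half this angle, whatever the lens; pixels are square), "cx", "cy" (the principal point, pixels), "k1" (the pictures are not rectified: a ray, as slopes to the right and down, at radius r is drawn at 1 + k1 r^2 times it, then the intrinsics apply), "R" (3x3) and "t" (3): a world point X has camera coordinates R X + t. Camera axes: x right, y down, z forward; pixel columns grow to the right and rows downward; lengths in m; the calibration is good to about 2 mm. A picture is of the moment at which its call begins: read the wrist's pose just before it. camera_info takes no time and is no camera call; for the wrist camera it gives the pose at the moment of the call.
- manip.sign_off(): hands the job in; it is judged then, once.
The state is a dict: "time": time; "q": joint angles; "joint_velocities": joint speeds; "joint_torque": joint torques, N m; "tool_pos": TCP position; "orientation": TCP orientation; "force": force on the tool from outside, world axes, zero at the start; "moment": the same for the moment, N m; "gripper_width": opening from 0.0 (shut) to 1.0 (fully open); "finger_force": force on a finger pad.
Only numpy, scipy, OpenCV 4.12 (cv2) and the standard library are available. Lean on these libraries where they do the work, as an engineer would, in place of code of your own. Each camera call takes 0.05 s, during which the arm holds its last target. There are 200 camera calls.

## Working session

There is one attempt and no reset: what is moved stays moved. The work goes in short steps, Python scripts to look and compute and a tool call to move; the robot and the scene stay as the last step left them, time stands still between calls to the robot, and variables do not carry over. Pictures are saved under pics/ and viewed, at most 10 in all, crops included, and the job is handed in when it is done.

Besides the shell and the picture viewer there is one more tool, called after "Emit:" as name(argument=value, ...) on one line, values as JSON. jog_arm: Moves the arm, as the interface text tells. Its arguments: {"type":"object","properties":{"deltas":{"type":"array","items":{"type":"array"}},"squeeze":{"type":"number"}},"required":["deltas"]}

```bash
mkdir -p pics
cat > h.py <<'E'
import numpy as np, cv2, json
from plant import manip
def ray(info,px):
    f=240/np.tan(np.radians(info["vfov"])/2)
    d=np.array([(px[0]-info["cx"])/f,(px[1]-info["cy"])/f]); u=d.copy()
    for _ in range(30): u=d/(1+info["k1"]*(u@u))
    R=np.array(info["R"]);t=np.array(info["t"])
    return -R.T@t, R.T@np.array([u[0],u[1],1])
def onz(info,px,z):
    o,d=ray(info,px); return o+d*(z-o[2])/d[2]
def proj(info,X):
    f=240/np.tan(np.radians(info["vfov"])/2)
    c=np.array(info["R"])@np.array(X)+np.array(info["t"]); u=c[:2]/c[2]
    u=u*(1+info["k1"]*(u@u)); return u*f+[info["cx"],info["cy"]]
E
python3 - <<'E'
from h import *
for n in ("scene","top"):
    cv2.imwrite(f"pics/{n}0.png",manip.grab_frame(n)); i=manip.camera_info(n)
    print(n,i["vfov"],i["k1"],-np.array(i["R"]).T@i["t"],np.round(i["R"],3).tolist())
s=manip.state(); print(s["tool_pos"],s["orientation"],s["time"])
E
```

```text
scene 55.26080930978136 0.010664909279378017 [ 0.96707089 -0.34260014  0.77451193] [[0.673, 0.739, -0.008], [0.588, -0.542, -0.601], [-0.448, 0.4, -0.8]]
top 46.324202399599656 -0.14776384632046682 [ 0.53686467 -0.00369472  1.18592015] [[-0.023, -1.0, 0.0], [-0.998, 0.023, -0.057], [0.057, -0.001, -0.998]]
[0.23614863 0.63164085 0.24903465] [ 1.77950313e-01  9.84038906e-01 -1.03297713e-03 -2.24191728e-04] 0.1
```

View pics/top0.png

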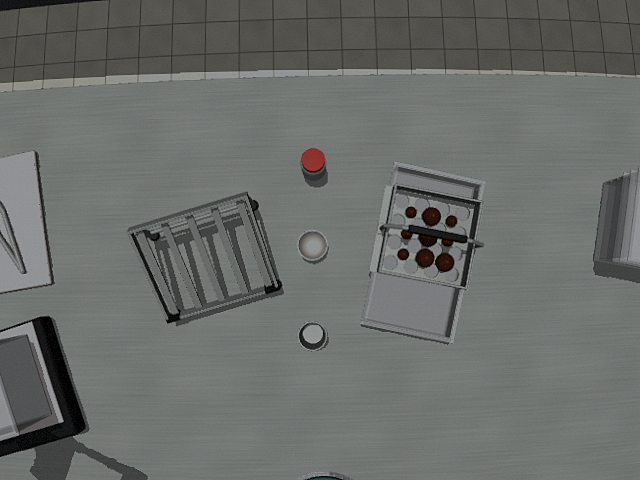

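View pics/scene0.png

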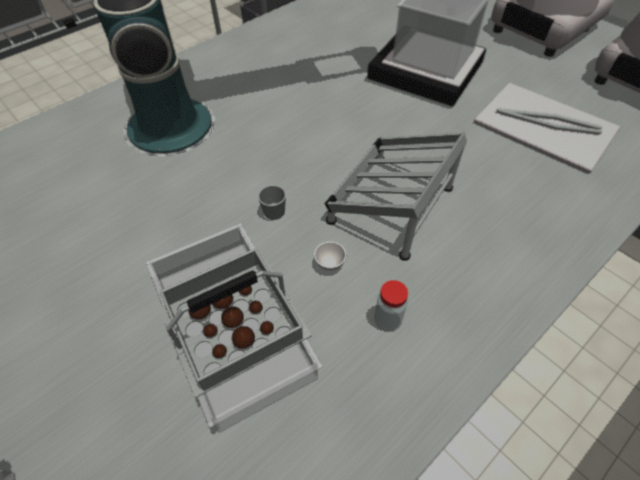

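Top view: sieve on the container at right (black sleeve ~(409,230)–(467,239)), rack at left (~(205,257)), shaker (313,160), bowl (313,246) and cup (313,336) between. The scene view confirms that the rack rises away from the robot. I'll measure the sleeve and enlarge the rack.

Run:
```python
from h import *
T=cv2.imread("pics/top0.png");S=cv2.imread("pics/scene0.png")
it,is_=manip.camera_info("top"),manip.camera_info("scene")
def sleeve(I,box):
    x0,y0,x1,y1=box; m=(I[y0:y1,x0:x1].max(2)<38).astype(np.uint8)
    n,l,st,c=cv2.connectedComponentsWithStats(m); k=1+np.argmax(st[1:,4])
    p=np.argwhere(l==k)[:,::-1].astype(np.float32); r=cv2.minAreaRect(p); b=cv2.boxPoints(r)+[x0,y0]
    print(r[0]+np.array([x0,y0]),r[1:],st[k]); 
    e=sorted([tuple(q) for q in b],key=lambda q:q[0]); return (np.mean(e[:2],0),np.mean(e[2:],0),np.array(r[0])+[x0,y0])
a=sleeve(T,(400,215,475,250)); b=sleeve(S,(180,265,262,312))
def tri(p,q):
    o1,d1=ray(it,p);o2,d2=ray(is_,q)
    A=np.stack([d1,-d2],1);s=np.linalg.lstsq(A,o2-o1,rcond=None)[0]
    P,Q=o1+d1*s[0],o2+d2*s[1]; return (P+Q)/2,np.linalg.norm(P-Q)
print("c",tri(a[2],b[2]))
for p in a: print(onz(it,p,.17))
for p in b: print("s",onz(is_,p,.17))
for n,p,z in (("shaker",(313,158),.105),("bowl",(313,246),.035),("cup",(313,335),.055)): print(n,onz(it,p,z))
for n,p in zip("FL FR NL NR".split(),((395,163),(485,181),(362,325),(454,343))): print(n,onz(it,p,.065))
c=np.hstack([cv2.resize(T[180:340,115:295],None,fx=2.2,fy=2.2,interpolation=3)[:352],cv2.resize(S[120:272,310:480],None,fx=2.3,fy=2.3,interpolation=3)[:349,:].copy() if 0 else cv2.resize(S[120:280,310:480],None,fx=2.2,fy=2.2,interpolation=3)[:352]])
print(c.shape);cv2.imwrite("pics/rack.png",c)
```

```text
[433.13659286 238.27160835] ((65.48267364501953, 18.009618759155273), 11.592175483703613) [  1  10  66  22 691]
[221.97716522 291.88302422] ((12.52550220489502, 73.28382873535156), 64.9164047241211) [  8   7  69  40 844]
c (array([ 0.59492363, -0.21550306,  0.15510125]), np.float64(0.003106482712571455))
[ 0.6081858  -0.15251012  0.17      ]
[ 0.58147567 -0.27026361  0.17      ]
[ 0.59486833 -0.21110814  0.17      ]
s [ 0.59147137 -0.27127909  0.17      ]
s [ 0.61498828 -0.16584806  0.17      ]
s [ 0.60295654 -0.21979291  0.17      ]
shaker [0.76084227 0.00542405 0.105     ]
bowl [0.59225183 0.00996766 0.035     ]
cup [0.41233455 0.01370267 0.055     ]
FL [ 0.75551648 -0.16029271  0.065     ]
FR [ 0.71570504 -0.34457798  0.065     ]
NL [ 0.43100371 -0.08450106  0.065     ]
NR [ 0.38933391 -0.26898455  0.065     ]
(352, 770, 3)
```

View pics/rack.png

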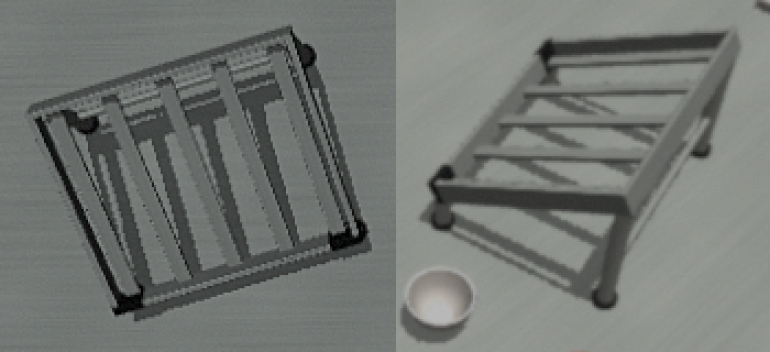

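Rack crop: lip corners in top at about RL(128.6,229.1), RR(247.7,192.7), FL(168.6,321.8), FR(282.3,291.4); rear lip in scene at (464,135) and (417,211).

Run:
```python
from h import *
it,is_=manip.camera_info("top"),manip.camera_info("scene")
def tri(p,q):
    o1,d1=ray(it,p);o2,d2=ray(is_,q)
    s=np.linalg.lstsq(np.stack([d1,-d2],1),o2-o1,rcond=None)[0]
    P,Q=o1+d1*s[0],o2+d2*s[1]; return ((P+Q)/2).round(4),np.linalg.norm(P-Q).round(4)
RL,RR,FL,FR=(128.6,229.1),(247.7,192.7),(168.6,321.8),(282.3,291.4)
for n,a,b in (("RL",RL,(464.1,135)),("RR",RR,(417.3,210.9)),("FL",FL,(377.7,140)),("FR",FR,(329.5,205))): print(n,tri(a,b))
P=[onz(it,p,z)[:2] for p,z in ((RL,.158),(RR,.158),(FL,.063),(FR,.063))]
print(np.round(P,4).tolist(),np.mean(P,0))
print([np.linalg.norm(P[i]-P[j]).round(4) for i,j in((0,1),(2,3),(0,2),(1,3))])
for i,j in((1,0),(3,2)): d=P[i]-P[j]; print(np.degrees(np.arctan2(d[0],-d[1])))
for i,j in((2,0),(3,1)): d=P[j]-P[i]; print(np.degrees(np.arctan2(d[1],d[0])))
s=manip.state()
from scipy.spatial.transform import Rotation as R
M=R.from_quat(s["orientation"]).as_matrix(); p=np.array(s["tool_pos"]); print(M.round(3).tolist())
d=M.T@(np.array([.59,-.215,.30])-p)/.15; print(d)
# yaw: tool y should be along sieve x yaw -12.6deg (or opposite)
y=M[:,1]; print("tool y yaw",np.degrees(np.arctan2(y[1],y[0])))
```

```text
RL (array([0.6256, 0.3534, 0.1562]), np.float64(0.0005))
RR (array([0.6902, 0.1295, 0.1552]), np.float64(0.0055))
FL (array([0.4436, 0.3066, 0.0548]), np.float64(0.0001))
FR (array([0.5074, 0.0806, 0.0543]), np.float64(0.0187))
[[0.6256, 0.353], [0.6878, 0.1272], [0.4443, 0.3044], [0.5015, 0.073]] [0.56478964 0.21440871]
[np.float64(0.2342), np.float64(0.2384), np.float64(0.1877), np.float64(0.194)]
15.393521869502756
13.873273779082083
15.009651950953158
16.23527307331179
[[-0.937, 0.35, -0.001], [0.35, 0.937, -0.002], [0.0, -0.002, -1.0]]
[-4.18632168 -4.46134028 -0.330652  ]
tool y yaw 69.49920483284555
```

Emit:
jog_arm(deltas=[[[-1,-1,-0.3],0,0],[[-1,-1,-0.3],0,0],[[-1,-1,-0.3],0,0],[[-1,-1,-0.3],0,0]])

```text
time: 0.6
tool_pos: [0.3253, 0.4367, 0.2958]
orientation: [0.179, 0.984, -0.0, 0.0]
force: [0.8, 0.8, 0.3]
gripper_width: 0.999
finger_force: 0.0
```

Emit:
jog_arm(deltas=[[[-1,-1,0],0,0],[[-1,-1,0],0,0],[[-1,-1,0],0,0],[[-1,-1,0],0,0]])

```text
time: 1.1
tool_pos: [0.4129, 0.2433, 0.2949]
orientation: [0.179, 0.984, -0.0, -0.0]
force: [-0.0, 0.5, 0.4]
gripper_width: 1.002
finger_force: 0.0
```

Emit:
jog_arm(deltas=[[[-1,-1,0],0,0],[[-1,-1,0],0,0],[[-1,-1,0],0,0],[[-1,-1,0],0,0]])

```text
time: 1.6
tool_pos: [0.5009, 0.0501, 0.2948]
orientation: [0.18, 0.984, -0.0, -0.0]
force: [-0.1, 0.5, 0.5]
gripper_width: 0.999
finger_force: 0.0
```

Emit:
jog_arm(deltas=[[[-1,-1,0],0.03,0],[[-1,-1,0],0.06,0],[[-1,-1,0],0.09,0],[[-1,-1,0],0.12,0],[[-1,-1,0],0.15,0],[[-1,-1,0],0.18,0],[[-1,-1,0],0.228,0],[[-1,-1,0],0.228,0],[[-1,-1,0],0.228,0]])

```text
time: 2.72
tool_pos: [0.588, -0.1398, 0.2947]
orientation: [0.78, 0.626, -0.0, -0.0]
force: [-0.8, -0.3, 0.3]
gripper_width: 0.998
finger_force: 0.0
```

Emit:
jog_arm(deltas=[[[-0.49,0.15,0],0,0],[[-0.49,0.15,0],0,0],[[-0.49,0.15,0],0,0]])

```text
time: 3.1
tool_pos: [0.5939, -0.2172, 0.2948]
orientation: [0.781, 0.625, -0.0, -0.001]
force: [-0.2, 0.7, 0.3]
gripper_width: 0.999
finger_force: 0.0
```

Run:
```python
from h import *
i=manip.camera_info("wrist"); I=manip.grab_frame("wrist"); cv2.imwrite("pics/w1.png",I)
np.save("w1.npy",i,allow_pickle=True)
print(i["vfov"],i["cx"],i["cy"],i["k1"],manip.state()["tool_pos"], [proj(i,p).round() for p in ((.6,-.218,.17),(.61,-.166,.17),(.59,-.27,.17))])
```

```text
61.64834242891463 321.65126292787926 241.80748830133015 -0.06962597970176984 [ 0.59398209 -0.21631025  0.29486793] [array([331., 237.]), array([329., 154.]), array([333., 312.])]
```

View pics/w1.png

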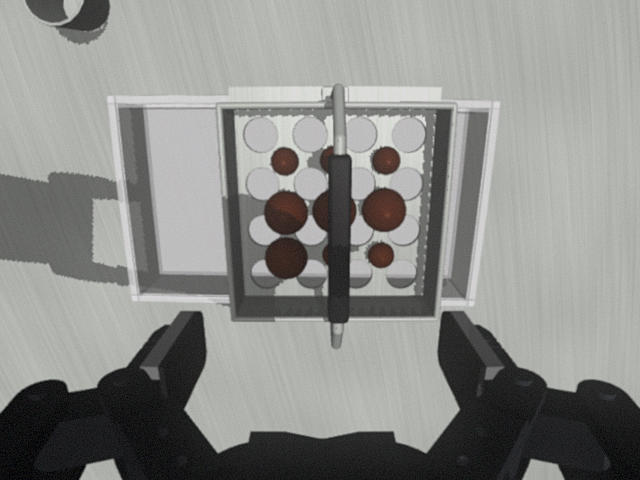

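Wrist view: sleeve from (340,155) to (339,322); four large and five small chestnuts on the plate. The tool is well aligned with it.

Run:
```python
from h import *
i=np.load("w1.npy",allow_pickle=True).item()
a,b=onz(i,(340.3,155),.181),onz(i,(339,322),.181); c=(a+b)/2; d=a-b
print(a,b,c,np.linalg.norm(d),"yaw",-np.degrees(np.arctan2(d[0],d[1])))
P=[onz(i,p,.065) for p in((110,97),(498,101),(134,300),(474,305))];print(np.round(P,3).tolist(),np.mean(P,0))
s=manip.state()
from scipy.spatial.transform import Rotation as R
M=R.from_quat(s["orientation"]).as_matrix(); print(M[:,1],np.degrees(np.arctan2(M[1,1],M[0,1])))
print(M.T@(np.r_[c[:2],.170]-s["tool_pos"])/.15)
```

```text
[ 0.61611535 -0.16732268  0.181     ] [ 0.59309572 -0.27286586  0.181     ] [ 0.60460554 -0.22009427  0.181     ] 0.10802438493378493 yaw -12.303884242157892
[[0.438, -0.085, 0.065], [0.759, -0.162, 0.065], [0.394, -0.269, 0.065], [0.717, -0.346, 0.065]] [ 0.57705039 -0.21546186  0.065     ]
[ 9.75986944e-01 -2.17827102e-01 -9.15405597e-04] -12.58144559663048
[-0.00997688  0.07537943  0.83237519]
```

Emit:
jog_arm(deltas=[[[-0.01,0.075,0.3],0,0],[[-0.01,0.075,0.55],0,0],[[-0.01,0.075,0.7],0,0],[[-0.01,0.075,0.805],0,0],[[-0.01,0.075,0.805],0,0],[[-0.01,0.075,0.805],0,255],[[-0.01,0.075,0.805],0,255],[[-0.01,0.075,0.805],0,255],[[-0.01,0.075,0.805],0,255],[[-0.01,0.075,0.805],0,255],[[-0.01,0.075,0.805],0,255],[[-0.01,0.075,0.805],0,255]], squeeze=110)

```text
time: 4.65
tool_pos: [0.6048, -0.2206, 0.1753]
orientation: [0.78, 0.625, -0.0, 0.0]
force: [-3.6, 1.4, 5.2]
gripper_width: 0.141
finger_force: 108.3
```

Emit:
jog_arm(deltas=[[[0,0,-0.08],0,255],[[0,0,-0.17],0,255],[[0,-0.08,-0.2],0,255],[[0,-0.18,-0.2],0,255],[[0,-0.18,-0.2],0,255],[[0,-0.18,-0.2],0,255]])

```text
time: 5.4
tool_pos: [0.5781, -0.2144, 0.2042]
orientation: [0.78, 0.625, 0.0, -0.0]
force: [0.3, 0.1, -5.5]
gripper_width: 0.138
finger_force: 107.7
```

Emit:
jog_arm(deltas=[[[0,0.2,0],0,255],[[0,0.2,0],0,255],[[0,-0.2,0],0,255],[[0,-0.2,0],0,255],[[0,0.2,0],0,255],[[0,0.2,0],0,255],[[0,-0.2,0],0,255],[[0,-0.2,0],0,255],[[0,0,0],0,255],[[0,0,0],0,255],[[0,0,0],0,255]])

```text
time: 6.78
tool_pos: [0.5785, -0.2145, 0.205]
orientation: [0.78, 0.625, -0.0, 0.0]
force: [-0.6, -0.2, -4.5]
gripper_width: 0.146
finger_force: 109.5
```

Run:
```python
from h import *
a=manip.grab_frame("wrist"); b=manip.grab_frame("scene")
c=np.hstack([cv2.resize(a[60:360,90:530],(440,300)),cv2.resize(b[210:450,100:340],(300,300))]);cv2.imwrite("pics/sh1.png",c)
```

```text
(no output)
```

View pics/sh1.png

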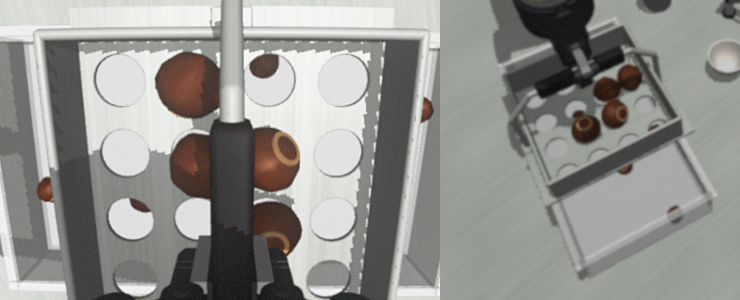

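Four large remain in the sieve and four small are visible below, at (46,190), (425,110), (265,65) and (140,205) in the crop. One small is unaccounted for, so I'll shake once more.

Emit:
jog_arm(deltas=[[[0,0.2,0],0,255],[[0,0.2,0],0,255],[[0,-0.2,0],0,255],[[0,-0.2,0],0,255],[[0,0.2,0],0,255],[[0,0.2,0],0,255],[[0,-0.2,0],0,255],[[0,-0.2,0],0,255],[[0,0,0],0,255],[[0,0,0],0,255],[[0,0,0],0,255]])

```text
time: 8.25
tool_pos: [0.5782, -0.2145, 0.205]
orientation: [0.78, 0.625, -0.0, -0.0]
force: [-0.1, -0.1, -4.9]
gripper_width: 0.137
finger_force: 110.3
```

Emit:
jog_arm(deltas=[[[0,0,-0.3],0,255],[[0,0,-0.5],0,255],[[0,0,-0.6],0,255],[[0,0,-0.6],0,255]])

```text
time: 8.75
tool_pos: [0.5787, -0.2147, 0.2958]
orientation: [0.78, 0.625, 0.001, 0.001]
force: [-0.8, -0.1, -5.4]
gripper_width: 0.14
finger_force: 110.2
```

Run:
```python
from h import *
a=manip.grab_frame("wrist"); b=manip.grab_frame("scene"); t=manip.grab_frame("top")
cv2.imwrite("pics/sh2.png",np.vstack([np.hstack([cv2.resize(a[60:360,90:530],(440,300)),cv2.resize(b[180:460,100:380],(300,300))]),cv2.resize(t[140:360,130:530],None,fx=1.85,fy=1.3)[:,:740]]))
```

```text
(no output)
```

View pics/sh2.png

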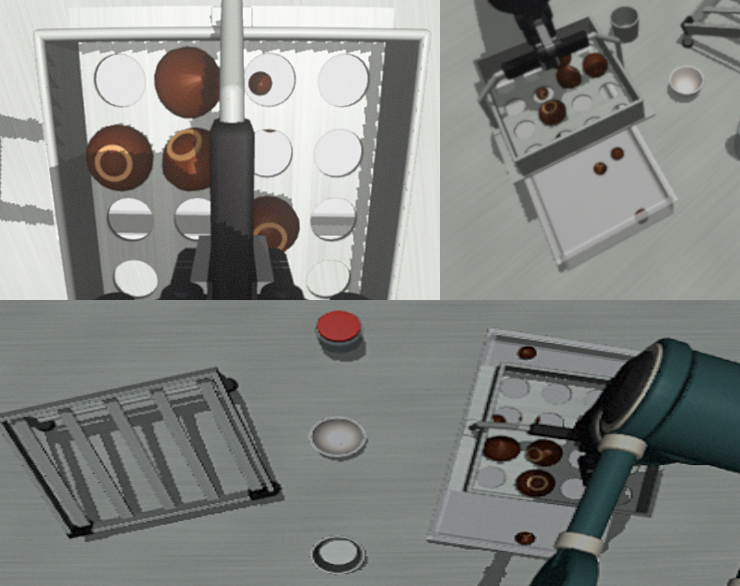

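Four large are in the sieve. Small ones are in the container in scene crop at (600,168), (617,153), (641,215) and through a hole at (543,93); in top at (527,352) and (525,538). I'll project these onto the container floor to count distinct ones.

Run:
```python
from h import *
it,is_,iw=(manip.camera_info(n) for n in("top","scene","wrist"))
C=np.array([.577,-.2155]);a=np.radians(-12.5);B=np.array([[np.cos(a),np.sin(a)],[-np.sin(a),np.cos(a)]])
for n,i,ps in(("top",it,((414.9,180),(413.8,323),(400,230.8),(423,230))),("scene",is_,((249.3,336.8),(265.2,322.8),(287.6,380.7),(196.1,266.8))),("wrist",iw,((350,143),(358,190)))):
    for p in ps: print(n,p,(B@(onz(i,p,.0145)[:2]-C)).round(3), "in sieve:",(B@(onz(i,p,.20)[:2]-C)).round(3))
W=manip.grab_frame("wrist");S=manip.grab_frame("scene");T=manip.grab_frame("top")
cv2.imwrite("pics/sh3.png",np.hstack([cv2.resize(S[195:345,130:270],(400,430),interpolation=3),cv2.resize(T[175:325,360:490],(373,430),interpolation=3)]))
```

```text
top (414.9, 180) [0.146 0.04 ] in sieve: [0.109 0.065]
top (413.8, 323) [-0.15  -0.014] in sieve: [-0.14  0.02]
top (400, 230.8) [0.034 0.051] in sieve: [0.015 0.074]
top (423, 230) [0.045 0.003] in sieve: [0.024 0.034]
scene (249.3, 336.8) [0.038 0.019] in sieve: [0.129 0.005]
scene (265.2, 322.8) [0.028 0.055] in sieve: [0.121 0.032]
scene (287.6, 380.7) [0.143 0.042] in sieve: [0.208 0.022]
scene (196.1, 266.8) [-0.151 -0.01 ] in sieve: [-0.014 -0.018]
wrist (350, 143) [0.027 0.053] in sieve: [0.015 0.063]
wrist (358, 190) [0.036 0.007] in sieve: [0.02  0.038]
```

View pics/sh3.png

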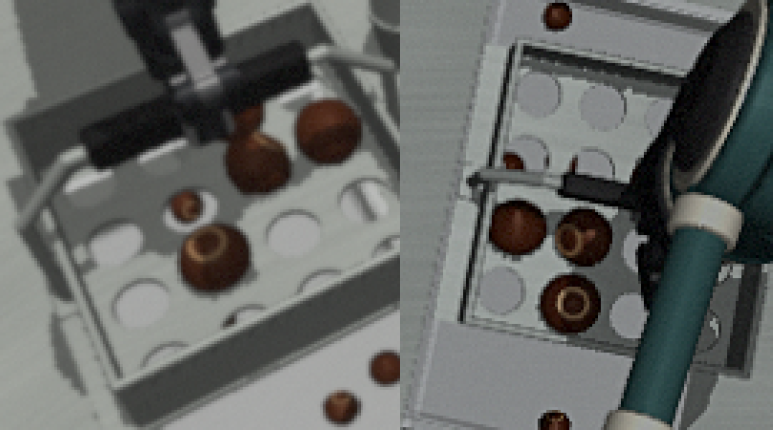

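Four distinct small ones are on the floor. The fifth isn't located, so I'll check the brown blobs numerically.

```bash
cat > blobs.py <<'E'
from h import *
C=np.array([.577,-.2155]);a=np.radians(-12.5);B=np.array([[np.cos(a),np.sin(a)],[-np.sin(a),np.cos(a)]])
p=np.array(manip.state()["tool_pos"])
for n in("wrist","scene","top"):
    i=manip.camera_info(n);h=cv2.cvtColor(manip.grab_frame(n),cv2.COLOR_BGR2HSV)
    m=cv2.inRange(h,(0,90,15),(15,255,200))
    N,l,st,c=cv2.connectedComponentsWithStats(m)
    for k in range(1,N):
        if st[k,4]<8: continue
        f=B@(onz(i,c[k],.0145)[:2]-C); s=B@(onz(i,c[k],p[2]-.09)[:2]-p[:2])
        if abs(f[0])<.3 and abs(f[1])<.2: print(n,c[k].round(),st[k,2:],"floor",f.round(3),"sieve",s.round(3))
E
python3 blobs.py
```

```text
wrist [272. 142.] [  52   69 2721] floor [-0.049  0.055] sieve [-0.026  0.062]
wrist [355. 145.] [ 16  20 184] floor [0.032 0.052] sieve [0.017 0.061]
wrist [307. 149.] [2 5 8] floor [-0.015  0.047] sieve [-0.008  0.059]
wrist [207. 217.] [  66   64 2847] floor [-0.119 -0.021] sieve [-0.063  0.022]
wrist [278. 220.] [  47   61 2288] floor [-0.046 -0.024] sieve [-0.024  0.021]
wrist [361. 287.] [  40   50 1076] floor [ 0.042 -0.099] sieve [ 0.022 -0.019]
scene [219. 249.] [ 23  31 434] floor [-0.17   0.045] sieve [-0.027  0.023]
scene [244. 240.] [ 22  22 374] floor [-0.163  0.099] sieve [-0.022  0.063]
scene [195. 267.] [10 10 76] floor [-0.153 -0.013] sieve [-0.014 -0.021]
scene [204. 285.] [ 24  22 420] floor [-0.104 -0.011] sieve [ 0.022 -0.02 ]
scene [265. 323.] [11 11 86] floor [0.028 0.055] sieve [0.122 0.03 ]
scene [249. 337.] [11 10 80] floor [0.038 0.018] sieve [0.129 0.002]
top [415. 180.] [10  9 63] floor [0.145 0.04 ] sieve [0.108 0.064]
top [399. 231.] [ 6  5 26] floor [0.033 0.052] sieve [0.013 0.074]
top [401. 254.] [ 19  17 257] floor [-0.014  0.041] sieve [-0.026  0.064]
top [424. 257.] [ 19  21 253] floor [-0.011 -0.009] sieve [-0.023  0.023]
top [419. 280.] [ 21  20 273] floor [-0.06  -0.007] sieve [-0.065  0.024]
top [414. 323.] [ 9 10 62] floor [-0.15  -0.014] sieve [-0.14   0.018]
```

Emit:
jog_arm(deltas=[[[0,0,0.3],0,255],[[0,0,0.6],0,255],[[0,0,0.6],0,255],[[0,0,0.6],0,255]])

```text
time: 9.7
tool_pos: [0.5794, -0.2149, 0.206]
orientation: [0.78, 0.625, 0.0, 0.001]
force: [1.5, -0.9, -3.6]
gripper_width: 0.137
finger_force: 110.3
```

Emit:
jog_arm(deltas=[[[0,0.2,0],0,255],[[0,0.2,0],0,255],[[0,-0.2,0],0,255],[[0,-0.2,0],0,255],[[0.12,0.2,0],0,255],[[0.12,0.2,0],0,255],[[-0.12,-0.2,0],0,255],[[-0.12,-0.2,0],0,255],[[0,0.2,0],0,255],[[0,0.2,0],0,255],[[0,0,0],0,255],[[0,0,0],0,255]])

```text
time: 11.2
tool_pos: [0.5773, -0.2142, 0.2058]
orientation: [0.78, 0.625, -0.0, 0.0]
force: [-0.4, -1.4, -5.4]
gripper_width: 0.139
finger_force: 110.5
```

```bash
python3 blobs.py
```

```text
wrist [278. 138.] [  59   67 2379] floor [-0.033  0.061] sieve [-0.023  0.064]
wrist [366. 139.] [  59   69 2124] floor [0.034 0.06 ] sieve [0.023 0.063]
wrist [352. 149.] [ 29  31 711] floor [0.023 0.053] sieve [0.016 0.059]
wrist [306. 161.] [ 5 10 24] floor [-0.012  0.044] sieve [-0.008  0.052]
wrist [516. 170.] [ 11  24 175] floor [0.154 0.038] sieve [0.105 0.048]
wrist [204. 215.] [  65   63 2544] floor [-0.095  0.001] sieve [-0.064  0.023]
wrist [371. 201.] [ 19  19 170] floor [0.039 0.012] sieve [0.027 0.031]
wrist [134. 236.] [ 13  25 221] floor [-0.156 -0.016] sieve [-0.106  0.012]
wrist [360. 287.] [ 37  49 965] floor [ 0.033 -0.062] sieve [ 0.022 -0.019]
wrist [380. 296.] [4 6 8] floor [ 0.05 -0.07] sieve [ 0.034 -0.025]
scene [257. 281.] [ 26  37 585] floor [-0.061  0.079] sieve [0.002 0.062]
scene [226. 270.] [ 6  5 15] floor [-0.115  0.038] sieve [-0.045  0.027]
scene [216. 313.] [ 21  21 341] floor [-0.036 -0.015] sieve [ 0.023 -0.019]
top [415. 180.] [ 9  8 60] floor [0.145 0.04 ] sieve [0.125 0.052]
top [399. 230.] [ 19  15 212] floor [0.035 0.053] sieve [0.024 0.064]
top [417. 233.] [ 8  7 39] floor [0.037 0.015] sieve [0.026 0.03 ]
top [394. 253.] [ 18  17 220] floor [-0.015  0.054] sieve [-0.021  0.065]
top [411. 279.] [ 18  19 241] floor [-0.061  0.009] sieve [-0.063  0.024]
top [428. 282.] [ 7 10 48] floor [-0.06  -0.027] sieve [-0.062 -0.009]
top [414. 323.] [10 10 74] floor [-0.15  -0.013] sieve [-0.144  0.004]
```

Run:
```python
from h import *
C=np.array([.577,-.2155]);a=np.radians(-12.5);Bt=np.array([[np.cos(a),-np.sin(a)],[np.sin(a),np.cos(a)]])
w=np.r_[C+Bt@[-.060,-.027],.0145];print(w,[proj(manip.camera_info(n),w) for n in("scene","wrist")])
v=np.r_[C+Bt@[-.062,-.009],.115];print([proj(manip.camera_info(n),v) for n in("scene","wrist")])
```

```text
[ 0.51257837 -0.22887362  0.0145    ] [array([204.99230823, 305.86202311]), array([245.55849862, 247.73630438])]
[array([202.17394311, 271.88848398]), array([209.252607  , 271.25528424])]
```

All five small ones are accounted for: (.145,.04), (.034,.053), (.037,.013), (-.15,-.014) and (-.06,-.027) in the container frame. I'll lift and carry the sieve to the rack.

Emit:
jog_arm(deltas=[[[0,0,-0.2],0,255],[[0,0,-0.45],0,255],[[0.1,-0.03,-0.65],0,255],[[0.3,-0.08,-0.65],0,255],[[0.5,-0.14,-0.65],0,255],[[0.7,-0.195,-0.65],0,255],[[0.9,-0.25,-0.65],0,255]])

```text
time: 12.22
tool_pos: [0.572, -0.0738, 0.3031]
orientation: [0.78, 0.625, 0.001, 0.001]
force: [0.0, -0.1, -4.6]
gripper_width: 0.141
finger_force: 110.5
```

Emit:
jog_arm(deltas=[[[0.2,-0.055,0],0,255],[[0.4,-0.11,0],0,255],[[0.6,-0.165,0],0,255],[[0.8,-0.22,0],0,255],[[0.9,-0.25,0],0,255]])

```text
time: 12.85
tool_pos: [0.5646, 0.0667, 0.3029]
orientation: [0.78, 0.626, 0.001, 0.0]
force: [0.9, -0.5, -5.4]
gripper_width: 0.141
finger_force: 110.5
```

Emit:
jog_arm(deltas=[[[0.2,-0.055,0],-0.01,255],[[0.4,-0.11,0],-0.03,255],[[0.6,-0.165,0],-0.05,255],[[0.8,-0.22,0],-0.07,255],[[0.9,-0.25,0],-0.077,255],[[0.9,-0.25,0],-0.077,255],[[0.9,-0.25,0],-0.077,255]])

```text
time: 13.72
tool_pos: [0.5571, 0.2042, 0.3021]
orientation: [0.608, 0.794, -0.0, 0.0]
force: [-0.4, 0.0, -4.7]
gripper_width: 0.136
finger_force: 110.5
```

```bash
cat > go.py <<'E'
from h import *; import sys
from scipy.spatial.transform import Rotation as R
s=manip.state();M=R.from_quat(s["orientation"]).as_matrix()
print(s["time"],s["tool_pos"],np.degrees(np.arctan2(M[1,1],M[0,1])),s["force"],s["moment"])
for a in sys.argv[1:]: print(M.T@(np.array(eval(a))-s["tool_pos"])/.15)
E
python3 go.py "(.555,.2112,.258)" "(.555,.2112,.244)"
python3 - <<'E'
from h import *
t=manip.grab_frame("top");b=manip.grab_frame("scene")
cv2.imwrite("pics/car.png",np.hstack([cv2.resize(t[150:350,100:300],(400,400),interpolation=3),cv2.resize(b[60:300,270:510],(400,400),interpolation=3)]))
E
```

```text
13.725 [0.55713832 0.20419273 0.30205407] 15.047666363111714 [-0.36315239  0.02727024 -4.6572087 ] [-0.07529295  0.01188512 -0.01287528]
[ 0.04911507 -0.00159713  0.29364387]
[ 0.04921065 -0.00158403  0.38697715]
```

View pics/car.png

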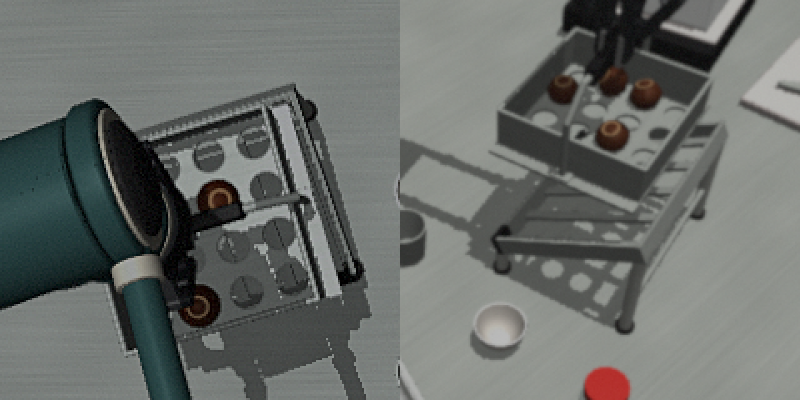

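The sieve sits squarely above the rack and all four large ones are inside. I'll descend to just above contact and soften the grip.

Emit:
jog_arm(deltas=[[[0.05,0,0.1],0,255],[[0.05,0,0.2],0,255],[[0.05,0,0.29],0,255],[[0.05,0,0.33],0,255],[[0.05,0,0.35],0,255],[[0.05,0,0.37],0,255],[[0.05,0,0.385],0,255],[[0.05,0,0.385],0,255]], squeeze=25)

```text
time: 14.82
tool_pos: [0.555, 0.2125, 0.2444]
orientation: [0.608, 0.794, 0.0, 0.0]
force: [-0.0, -0.2, -4.1]
gripper_width: 0.14
finger_force: 110.5
```

```bash
python3 go.py
```

```text
14.825 [0.55501241 0.21247055 0.24440101] 15.139050429359571 [-0.03659787 -0.15354377 -4.05830292] [-0.00783559 -0.01559848 -0.05201063]
```

Emit:
jog_arm(deltas=[[[0,0,0.01],0,250],[[0,0,0.02],0,250],[[0,0,0.02],0,250]], squeeze=25)

```text
time: 15.2
tool_pos: [0.5551, 0.2124, 0.2424]
orientation: [0.608, 0.794, 0.0, 0.0]
force: [-2.6, -0.6, 1.5]
gripper_width: 0.143
finger_force: 111.5
```

Emit:
jog_arm(deltas=[[[0,0,0.015],0,250],[[0,0,0.03],0,250],[[0,0,0.03],0,250]], squeeze=25)

```text
time: 15.58
tool_pos: [0.5546, 0.2122, 0.2415]
orientation: [0.608, 0.794, 0.0, 0.0]
force: [-12.9, -5.5, 17.1]
gripper_width: 0.141
finger_force: 114.0
```

Emit:
jog_arm(deltas=[[[0,0,-0.03],0,240],[[0,0,-0.03],0,230]], squeeze=20)

```text
time: 15.82
tool_pos: [0.5552, 0.2124, 0.2422]
orientation: [0.608, 0.794, 0.0, 0.0]
force: [-3.0, -3.1, 6.5]
gripper_width: 0.14
finger_force: 111.9
```

Emit:
jog_arm(deltas=[[[0,0,0],0,224],[[0,0,0],0,224]], squeeze=20)

```text
time: 16.08
tool_pos: [0.5552, 0.2125, 0.2422]
orientation: [0.608, 0.794, 0.0, 0.0]
force: [-5.9, -2.4, 6.2]
gripper_width: 0.139
finger_force: 111.9
```

Emit:
jog_arm(deltas=[[[0,0,0],0,219]])

```text
time: 16.2
tool_pos: [0.5552, 0.2125, 0.2422]
orientation: [0.608, 0.794, 0.0, 0.0]
force: [-4.0, -2.9, 5.7]
gripper_width: 0.143
finger_force: 86.1
```

Emit:
jog_arm(deltas=[[[0,0,0],0,218]])

```text
time: 16.32
tool_pos: [0.5552, 0.2125, 0.2421]
orientation: [0.608, 0.794, 0.0, 0.0]
force: [-4.7, -1.6, 6.2]
gripper_width: 0.147
finger_force: 71.6
```

Emit:
jog_arm(deltas=[[[0,0,0],0,217]])

```text
time: 16.45
tool_pos: [0.5552, 0.2125, 0.2421]
orientation: [0.608, 0.794, 0.0, 0.0]
force: [-4.2, -2.8, 5.4]
gripper_width: 0.153
finger_force: 57.0
```

Emit:
jog_arm(deltas=[[[0,0,0],0,216]])

```text
time: 16.58
tool_pos: [0.5552, 0.2125, 0.242]
orientation: [0.608, 0.794, 0.0, 0.0]
force: [-4.2, -1.5, 5.0]
gripper_width: 0.152
finger_force: 42.4
```

The grip force now falls with the closure, about 14 N per count. So the finger opening can let the sieve tilt about its rear edge, already on the runners, while I follow that arc.

Emit:
jog_arm(deltas=[[[0,-0.03,0.026],0,212],[[0,-0.059,0.054],0,209],[[0,-0.087,0.083],0,207],[[0,-0.113,0.113],0,204],[[0,-0.113,0.113],0,204]], squeeze=40)

```text
time: 17.2
tool_pos: [0.5384, 0.208, 0.2236]
orientation: [0.608, 0.794, -0.0, -0.0]
force: [-0.5, -0.7, -1.1]
gripper_width: 0.199
finger_force: 7.9
```

```bash
python3 go.py
python3 - <<'E'
from h import *
b=manip.grab_frame("scene");t=manip.grab_frame("wrist")
cv2.imwrite("pics/tilt.png",np.hstack([cv2.resize(b[60:300,270:510],(400,400),interpolation=3),cv2.resize(t,(400,400))]))
E
```

```text
17.2 [0.53838076 0.20801184 0.22358999] 15.144101463903947 [-0.54304925 -0.69991574 -1.10313298] [-0.12205467 -0.11465821 -0.01381774]
```

View pics/tilt.png

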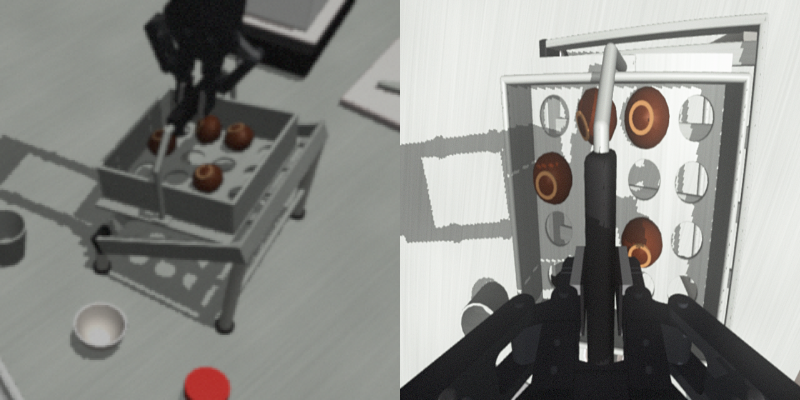

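The sieve is tilting as intended, rear edge on the runners, all four large ones inside. I'll continue along the arc.

Emit:
jog_arm(deltas=[[[0,-0.025,0.031],0,202],[[0,-0.048,0.063],0,199],[[0,-0.07,0.096],0,197],[[0,-0.091,0.13],0,195],[[0,-0.091,0.13],0,195]])

```text
time: 17.92
tool_pos: [0.525, 0.2044, 0.2043]
orientation: [0.608, 0.794, -0.0, -0.0]
force: [-2.5, 0.6, -0.1]
gripper_width: 0.236
finger_force: 7.6
```

Emit:
jog_arm(deltas=[[[0,-0.019,0.034],0,192],[[0,-0.037,0.07],0,190],[[0,-0.056,0.114],0,188],[[0,-0.056,0.114],0,188]])

```text
time: 18.42
tool_pos: [0.5173, 0.2023, 0.1874]
orientation: [0.608, 0.794, 0.0, 0.0]
force: [-1.4, -0.3, -0.8]
gripper_width: 0.262
finger_force: 0.9
```

```bash
python3 go.py
```

```text
18.425 [0.51731922 0.20225883 0.18742753] 15.14315226047886 [-1.43305504 -0.31157099 -0.81037502] [-0.03836736  0.17404179  0.02197313]
```

Emit:
jog_arm(deltas=[[[0,0,0.01],0,186],[[0,0,0.01],0,185],[[0,0,0.01],0,185]])

```text
time: 18.8
tool_pos: [0.5177, 0.2024, 0.1866]
orientation: [0.608, 0.794, 0.0, 0.0]
force: [0.3, 0.4, 0.4]
gripper_width: 0.275
finger_force: 0.3
```

Emit:
jog_arm(deltas=[[[0,0,0],0,186],[[0,0,0],0,187],[[0,0,0],0,187]])

```text
time: 19.18
tool_pos: [0.5174, 0.2023, 0.1863]
orientation: [0.608, 0.794, 0.0, 0.0]
force: [-0.5, -0.5, 0.8]
gripper_width: 0.269
finger_force: 0.3
```

Emit:
jog_arm(deltas=[[[0,0,0],0,188],[[0,0,0],0,188]])

```text
time: 19.42
tool_pos: [0.5173, 0.2023, 0.1863]
orientation: [0.608, 0.794, -0.0, -0.0]
force: [-1.7, -0.4, 1.3]
gripper_width: 0.264
finger_force: 0.9
```

Emit:
jog_arm(deltas=[[[0,0,0],0,189],[[0,0,0],0,189],[[0,0,0],0,189]])

```text
time: 19.8
tool_pos: [0.5173, 0.2023, 0.1863]
orientation: [0.608, 0.794, -0.0, -0.0]
force: [-2.0, -0.8, 1.9]
gripper_width: 0.257
finger_force: 3.2
```

Run:
```python
from h import *
b=manip.grab_frame("scene");t=manip.grab_frame("top")
cv2.imwrite("pics/flat.png",np.hstack([cv2.resize(b[110:280,300:470],(400,400),interpolation=3),cv2.resize(t[170:340,110:280],(400,400),interpolation=3)]))
```

```text
(no output)
```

View pics/flat.png

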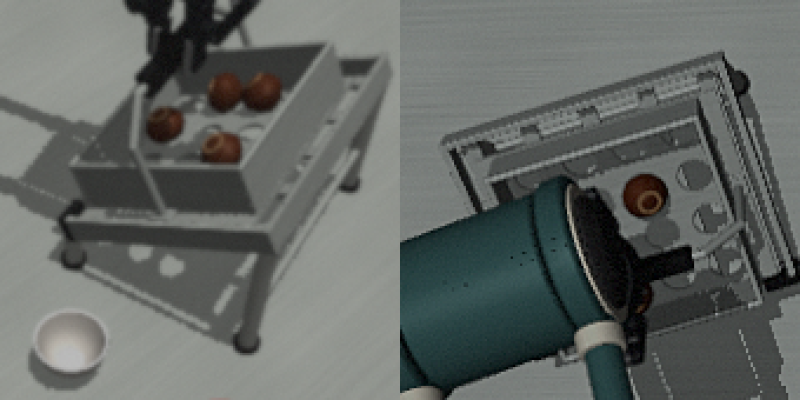

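In the top crop the sieve looks low on the slope: front corner ~(563,357), rear wall top ~(490,178)–(695,105). I'll check that against the geometry.

```bash
cat > chk.py <<'E'
from h import *
it,is_=manip.camera_info("top"),manip.camera_info("scene")
S=np.array([.567,.2145,.095]);y=np.radians(15.1);c,s=np.cos(np.radians(28)),np.sin(np.radians(28))
X=np.array([np.cos(y)*c,np.sin(y)*c,s]);Y=np.array([-np.sin(y),np.cos(y),0]);Z=np.cross(X,Y)
def shelf(i,px,h):  # ray onto plane h above the runners, in shelf frame
    o,d=ray(i,px);P=o+d*((S+Z*h-o)@Z)/(d@Z)-S;return np.round([P@X*1e3,P@Y*1e3],1)
E
python3 - <<'E'
from chk import *
k=.425;T=lambda x,y:(110+(x-400)*k,170+y*k);Q=lambda x,y:(300+x*k,110+y*k)
for n,p in(("rearL",(490,178)),("rearR",(695,105))): print(n,shelf(it,T(*p),.049))
for n,p,h in(("plate front?",(563,357),.0),("frontR wall",(758,303),.049),("rackRL",(440,145),.014),("rackRR",(722,55),.014),("runner visible rear end",(590,170),0)): print(n,shelf(it,T(*p),h))
for n,p,h in(("sc rearR walltop",(335,42),.049),("sc frontR? walltop",(248,172),.049),("sc frontL",(75,165),.049),("sc rack RR",(275,235),.014),("sc rack FR",(70,222),.014),("sc rack RL",(390,55),.014)): print(n,shelf(is_,Q(*p),h))
E
python3 go.py
```

```text
rearL [82.2 84.9]
rearR [ 91.5 -85.4]
plate front? [-114.5  103.4]
frontR wall [-90.  -80.4]
rackRL [108.2 122.6]
rackRR [ 112.5 -114. ]
runner visible rear end [45.7 19.9]
sc rearR walltop [87.1 87.9]
sc frontR? walltop [ 93.7 -88.3]
sc frontL [-82.  -82.8]
sc rack RR [ 120. -118.]
sc rack FR [ -81.6 -117.5]
sc rack RL [114.6 118.9]
19.9 [0.51729173 0.2022989  0.18627904] 15.139725535252676 [-0.75051369 -0.26068072  1.54880538] [-0.06595032  0.24719041  0.01296188]
```

The walls sit at ±85–90 mm in both shelf axes, so the sieve is flat and centred, and it is held with about 3 N. I'll release and withdraw upward.

Emit:
jog_arm(deltas=[[[0,0,0],0,189],[[0,0,0],0,185],[[0,0,0],0,178],[[0,0,0],0,160],[[0,0,0],0,120],[[0,0,0],0,100],[[0,0,0],0,100]])

```text
time: 20.78
tool_pos: [0.5173, 0.2023, 0.1862]
orientation: [0.608, 0.794, -0.0, -0.0]
force: [-0.1, 0.3, 0.1]
gripper_width: 0.608
finger_force: 0.0
```

Emit:
jog_arm(deltas=[[[0,0,-0.1],0,100],[[0,0,-0.3],0,100],[[0,0,-0.6],0,100],[[0,0,-0.9],0,100],[[0,0,-0.9],0,100],[[0,0,-0.9],0,100]])

```text
time: 21.52
tool_pos: [0.5173, 0.2023, 0.3217]
orientation: [0.608, 0.794, 0.0, 0.0]
force: [-0.1, -0.6, -0.2]
gripper_width: 0.61
finger_force: 0.0
```

```bash
python3 blobs.py | grep top; python3 go.py
python3 - <<'E'
from chk import *
i=manip.camera_info("wrist");I=manip.grab_frame("wrist")
m=(I.max(2)<45).astype(np.uint8); x,y=proj(i,S+Z*.116).astype(int); print(x,y)
r=m.copy(); r[340:]=0
n,l,st,c=cv2.connectedComponentsWithStats(r)
for k in range(1,n):
    if st[k,4]>400: print(c[k].round(),st[k],shelf(i,c[k],.116))
h=cv2.cvtColor(I,cv2.COLOR_BGR2HSV);n,l,st,c=cv2.connectedComponentsWithStats(cv2.inRange(h,(0,90,15),(15,255,200)))
for k in range(1,n):
    if st[k,4]>60: print("nut",st[k],shelf(i,c[k],.021))
E
```

```text
top [415. 180.] [ 9  9 61] floor [0.145 0.04 ] sieve [ 0.251 -0.325]
top [416. 231.] [10 10 76] floor [0.039 0.018] sieve [ 0.165 -0.344]
top [398. 233.] [10 10 77] floor [0.028 0.055] sieve [ 0.156 -0.314]
top [427. 281.] [10 10 81] floor [-0.059 -0.026] sieve [ 0.085 -0.379]
top [413. 323.] [10 10 72] floor [-0.15  -0.013] sieve [ 0.011 -0.369]
21.675 [0.51645464 0.20198892 0.31948167] 15.139961754052543 [ 0.28082313 -0.0959292  -0.53843403] [0.04830832 0.00296143 0.01998292]
319 240
[324. 224.] [ 307  152   31  144 2536] [ 3.6 11.5]
nut [ 334  109   38   43 1181] [-20.7  66.3]
nut [ 376  110   43   47 1480] [17.7 65.1]
nut [291 161  18  37 432] [-71.   22.6]
nut [ 376  215   41   40 1232] [ 20.5 -17.3]
```

```bash
python3 -c "
from plant import manip
print(manip.sign_off())"
```

```text
the job is handed in; nothing more can be done
None
```

The job is handed in at about 22 s, verdict not shown: all five small chestnuts are in the container, and the sieve, with the four large ones in it, lies released on the rack, flat and centred to within about 12 mm by my camera measurements; I never touched the shaker, cup or bowl.

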